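One turn of the rub tester

TASK

Give the fabric rub tester one rub: push its hand wheel round by the upright red handle through exactly one full turn, clockwise as seen from above, so that the red pointer comes back to line up with the yellow mark and stops there. Only push the handle with the fingers from the side - do not pull it up, as that releases its spring catch - and leave the mug, jar, thread spool and brass weight where they stand. Finish with the hand clear and the wheel at rest.

Things in the scene. Friction and masses are not known exactly. Their poses are not given: they have to be found in the camera images.
- wheel (a joint): angle of the hand wheel about its vertical axis, rad: 0 at the start (pointer at the mark), grows as the wheel turns clockwise seen from above, 2 pi = 6.283 after one turn (it does not wrap, and there is no stop there: the wheel can be pushed past). Friction holds the wheel wherever it is left; pushing the handle round takes about 3 to 5 N
- hub (a point): top centre of the hand wheel's hub, on its vertical turning axis, 129 mm above the table. The aluminium wheel lies level, is 152 mm across with three spokes; its rim is a round bar 16 mm thick whose top is 125 mm above the table, the hub is 36 mm across. It stands over a round blue housing 204 mm across, 95 mm high. x and y axes turn with the wheel: the handle lies along -x of this frame
- handle_top (a point): top centre of the red upright handle, 186 mm above the table. The handle is a round post 23 mm in diameter and 60 mm tall, standing from 126 to 186 mm above the table at the end of one spoke, 68 mm from the wheel's axis; it does not spin in its seat and a steel collar 28 mm across, top 126 mm above the table, surrounds its foot. A red stripe lies along its spoke and a short red pointer sticks out of the rim outside it
- handle (a joint): how far the handle has been pulled up out of its seat, m: 0 is seated; a spring holds it down (6 N to start, 300 N/m more) and it rises 15 mm at most; it should stay down
- mark (a point): yellow index mark, a bar 22 by 7 mm on top of the blue housing, 96 mm above the table, 90 mm from the wheel's axis; the red pointer stands over its inner end at the start. This is the outer edge of the housing on one side, and the mark also runs down the housing's side
- tester: the rub tester, fixed to the table; origin on the table under the wheel's axis, the mark lies along its -x. Its cream foot plate, top 30 mm above the table, covers x from -105 to 105 mm and y from -105 to 250 mm; at y = 175 mm a small sample disc (90 mm across, driven by the wheel) turns under a fixed steel arm, 112 mm high, with its post (115 mm high) at x = 70, y = 220 mm
- weight: loose brass weight, 28 mm across, 40 mm tall, standing on the tester's foot plate; origin at the centre of its underside
- mug: loose white mug, 80 mm across, 85 mm tall, standing on the table; origin at the centre of its underside, handle along +y
- spool: loose teal thread spool, 60 mm across, 115 mm tall, standing on the table; origin at the centre of its underside
- jar: loose pale jar with a white label and a pink cap, 60 mm across, 100 mm tall, standing on the table; origin at the centre of its underside
There are look-alikes about, which are no part of the job. What is shaped like the spool but black or blue is not meant.

How it is judged:
By the outcome, as a careful person would: the job done as asked, in the order asked, and still so for the second after the job is handed in, with the robot touching nothing.
It also fails if it takes over 58 s, if anything falls off the work surface, if the arm or the gripper's body presses on something with over 40 N, if the wrist force passes 120 N, or if a joint passes its speed limit or range.

ROBOT

A 6-joint arm with a two-finger parallel gripper is mounted at the origin on the work surface. World frame = base frame: x ahead of the robot, y to its left, z up, the work surface at z = 0. Lengths are in m, angles in degrees, forces in N, time in s.
With the tool pointing down it reaches from about 0.35 to 0.875 m from the base axis. Payload 4.2 kg.
Tool frame: the origin (TCP) lies midway between the tips of the shut fingers; the grasp point (between the pads) lies 19 mm behind it; z points along the fingers, y is the line along which they close (so a half turn about z gives the same grasp; the last joint's range is limited). The gripper opens to 87 mm and grips with 3 to 60 N. Pads are 19 mm wide; open, the fingers measure 117 mm over their backs; the gripper's body (75 mm by 190 mm) begins 51 mm behind the grasp point.
Start: joints at [-58.579, 22.042, 0.453, 0, -68.411, -14.817], TCP at [0.179, -0.599, 0.223] pointing down, gripper open.
Joint ranges: [-179.83, 179.83], [-69.29, 118.12], [-61.27, 80.66], [-181.25, 117.63], [-171.15, -9.14], [-177.46, 177.46]. Speed limits (degrees/s): [159.86, 159.86, 180, 180, 180, 180].

INTERFACE

Orientations are given as a 3x3 rotation matrix whose columns are the frame's x, y, z axes.
In Python, from station import sense, capture, camera_params, finish_job gives the robot as it stands.
- The arm moves only by the tool drive_tool, never from a script. Its argument "rows" is a list of rows, each an object of numbers: "tx", "ty", "tz": the shift along the tool's x, y, z in cm; "ax", "ay", "az": the turn, a rotation vector about the tool's x, y, z in rad; "claw": the finger opening in cm, from 0 to 8.7. In form: [{"tx": .., "ty": .., "tz": .., "ax": .., "ay": .., "az": .., "claw": ..}, ...]. A call has 1 to 10 rows; each row shifts and turns the commanded pose from where the row before left it, along the tool's axes as they then stand; what a row does not reach is not made up. A row lasts 1/12 s, in which the tool goes at most 41.7 mm and 7.16 degrees, less where a joint would pass 70% of its speed; a pose out of reach is approached as far as the arm can. A call with a gripper value outside its range is refused whole. The fingers move at their own pace and stop on an object; the grip force is fixed at half the most. Time passes only in rows, so rows that do not move let the fingers close. It gives the time, the measured TCP pose, the force, the opening and the grip force at its end, in the units of the state.
- sense(): the state, without advancing time (a new reading comes with each control period).
- capture(name): name is "scene" or "side" or "wrist"; returns (picture, depth): 420x560x3 uint8, red, green, blue; 420x560 float32, m along the optical axis (not along the pixel's ray), 0 where there is no reading.
- camera_params(name): a dict with "intrinsics" (3x3 intrinsics, pixels), "k1" (the pictures are not rectified: a ray, as slopes to the right and down, at radius r is drawn at 1 + k1 r^2 times it, then the intrinsics apply), "R" (3x3) and "t" (3): a world point X has camera coordinates R X + t; the wrist camera has in their place "tool_from_camera" (4x4, takes a point from camera to tool coordinates, whose origin is the TCP and whose axes are the flange's). Camera axes: x right, y down, z forward; pixel columns grow to the right and rows downward; lengths in m; the calibration is good to about 2 mm. A picture is of the moment at which its call begins: read the wrist's pose just before it. camera_params takes no time and is no camera call.
- finish_job(): hands the job in; it is judged then, once.
The state is a dict: "time_s": time; "joints": joint angles; "joint_velocities": joint speeds; "effort": joint torques, N m; "tcp_pos": TCP position; "ee_rot": TCP orientation; "wrist_force": force on the tool from outside, world axes, zero at the start; "moment": the same for the moment, N m; "gripper_width": opening from 0.0 (shut) to 1.0 (fully open); "gripper_force": force on a finger pad.
Only numpy, scipy, OpenCV 4.12 (cv2) and the standard library are available. Lean on these libraries where they do the work, as an engineer would, in place of code of your own. Each camera call takes 0.05 s, during which the arm holds its last target. There are 200 camera calls.

## Working session

There is one attempt and no reset: what is moved stays moved. The work goes in short steps, Python scripts to look and compute and a tool call to move; the robot and the scene stay as the last step left them, time stands still between calls to the robot, and variables do not carry over. Pictures are saved under pics/ and viewed, at most 10 in all, crops included, and the job is handed in when it is done.

Besides the shell and the picture viewer there is one more tool, called after "Emit:" as name(argument=value, ...) on one line, values as JSON. drive_tool: Moves the arm, as the interface text tells. Its arguments: {"type":"object","properties":{"rows":{"type":"array"}},"required":["rows"]}

```bash
mkdir -p pics
cat > h.py <<'E'
import numpy as np, cv2
from station import sense,capture,camera_params,finish_job
def ray_plane(name,uv,z):
    p=camera_params(name);K=np.array(p["intrinsics"]);R=np.array(p["R"]);t=np.array(p["t"])
    d=np.array([(uv[0]-K[0,2])/K[0,0],(uv[1]-K[1,2])/K[1,1]]);s=d.copy()
    for _ in range(20): s=d/(1+p["k1"]*(s@s))
    C=-R.T@t; r=R.T@np.array([s[0],s[1],1]); return C+r*(z-C[2])/r[2]
def deproj(name,depth,mask):
    p=camera_params(name);K=np.array(p["intrinsics"]);R=np.array(p["R"]);t=np.array(p["t"])
    v,u=np.nonzero(mask&(depth>0));z=depth[v,u]
    d=np.stack([(u-K[0,2])/K[0,0],(v-K[1,2])/K[1,1]],1);s=d.copy()
    for _ in range(20): s=d/(1+p["k1"]*(s**2).sum(1,keepdims=True))
    return (np.c_[s*z[:,None],z]-t)@R, np.c_[u,v]
def mask(pic,h0,h1,smin=110,vmin=60):
    h=cv2.cvtColor(pic,cv2.COLOR_RGB2HSV);H=h[...,0].astype(int)
    m=((H>=h0)&(H<=h1)) if h0<=h1 else ((H>=h0)|(H<=h1))
    return m&(h[...,1]>=smin)&(h[...,2]>=vmin)
E
python3 - <<'E'
from h import *
ims=[]
for n in("scene","side"):
    p,d=capture(n);np.savez("pics/%s0.npz"%n,p=p,d=d);cv2.imwrite("pics/%s0.png"%n,p[...,::-1])
    c=camera_params(n);print(n,(-np.array(c["R"]).T@c["t"]).round(3),np.array(c["R"])[2].round(2))
    for nm,a in(("red",(174,6)),("yel",(22,34)),("blue",(100,125))):
        m=mask(p,*a);k,l,st,ce=cv2.connectedComponentsWithStats(m.astype(np.uint8))
        for i in range(1,k):
            if st[i,4]>25:
                P,_=deproj(n,d,l==i)
                print(nm,ce[i].round(0),st[i,4],P.min(0).round(3),P.max(0).round(3),np.median(P,0).round(3))
print(sense()["time_s"])
E
```

```text
scene [ 1.465 -0.017  0.726] [-0.82  0.   -0.57]
red [390.  25.] 333 [-1.304  0.707  0.148] [-1.235  0.793  0.323] [-1.27   0.743  0.227]
red [221. 173.] 168 [ 0.114 -0.226 -0.004] [ 0.486 -0.153  0.186] [ 0.479 -0.165  0.155]
yel [409.  26.] 271 [-1.346  0.819  0.151] [-1.238  0.937  0.324] [-1.268  0.864  0.224]
blue [427.  25.] 342 [-1.39   0.941  0.148] [-1.237  1.075  0.323] [-1.27   0.979  0.223]
blue [129.  33.] 544 [-1.693 -1.187  0.139] [-1.136 -0.82   0.295] [-1.193 -0.9    0.202]
blue [472.  32.] 387 [-1.241  1.066  0.179] [-1.177  1.434  0.225] [-1.202  1.247  0.201]
blue [48. 41.] 144 [-1.268 -1.557  0.145] [-1.171 -1.309  0.183] [-1.196 -1.423  0.165]
blue [ 65. 199.] 4642 [-1.183 -1.876 -0.755] [ 0.553 -0.498  0.098] [ 0.437 -0.664  0.045]
blue [242. 189.] 48 [ 0.443 -0.142  0.091] [ 0.472 -0.084  0.096] [ 0.459 -0.108  0.094]
blue [219. 196.] 120 [ 0.465 -0.19   0.089] [ 0.53  -0.155  0.099] [ 0.498 -0.171  0.094]
blue [234. 221.] 1985 [ 0.334 -0.261 -0.003] [ 0.636 -0.029  0.097] [ 0.605 -0.12   0.09 ]
blue [244. 201.] 44 [ 0.511 -0.114  0.092] [ 0.539 -0.082  0.096]
[... 706 characters left out ...]
0.441 -0.275 -0.007] [ 0.464 -0.168  0.097] [ 0.452 -0.177  0.094]
yel [368. 251.] 46 [ 0.39  -0.061  0.053] [ 0.406 -0.043  0.07 ] [ 0.398 -0.052  0.057]
blue [434. 107.] 4338 [ 0.289 -2.098 -0.757] [ 0.788 -0.495  0.097] [ 0.426 -0.575  0.038]
blue [294. 125.] 730 [ 0.72  -0.481 -0.005] [ 0.834 -0.341  0.116] [ 0.743 -0.359  0.054]
blue [327. 222.] 2732 [ 0.428 -0.263 -0.004] [ 0.673 -0.025  0.1  ] [ 0.5   -0.059  0.092]
blue [337. 180.] 229 [ 0.498 -0.207  0.089] [ 0.58  -0.171  0.097] [ 0.537 -0.186  0.094]
blue [314. 192.] 317 [ 0.544 -0.163  0.089] [ 0.596 -0.092  0.099] [ 0.57  -0.126  0.094]
blue [341. 201.] 287 [ 0.479 -0.166  0.089] [ 0.528 -0.093  0.098] [ 0.501 -0.13   0.094]
0.1
```

View pics/scene0.png

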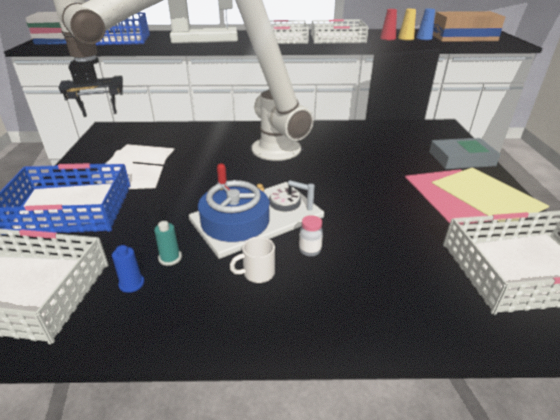

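View pics/side0.png

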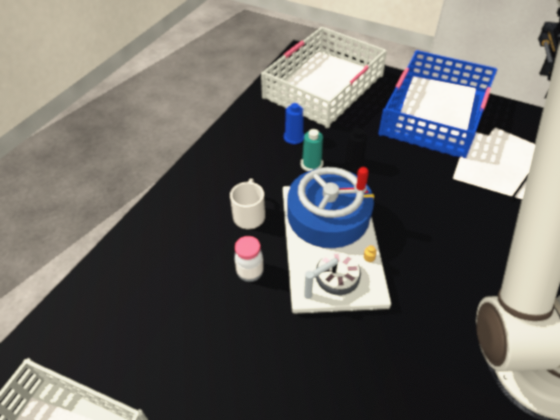

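The tester is near side (330,205), with the red handle at side (362,177) and scene (221,173). The brass weight is at side (370,252). The teal spool is at side (313,149), with blue and black look-alikes beside it. The mug is at side (248,204) and the jar at side (249,258). Next I'll fit the wheel axis and the handle position.

Run:
```python
from h import *
from scipy.optimize import least_squares
for n in("scene","side"):
    z=np.load("pics/%s0.npz"%n);p,d=z["p"],z["d"]
    P,uv=deproj(n,d,np.ones(d.shape,bool))
    near=np.hypot(P[:,0]-.53,P[:,1]+.13)<.15
    Q=P[near&(P[:,2]>.118)&(P[:,2]<.128)]
    hs=cv2.cvtColor(p,cv2.COLOR_RGB2HSV)
    c=np.array([.53,-.125])
    for _ in range(10):
        r=np.hypot(*(Q[:,:2]-c).T);S=Q[(abs(r-.068)<.015)]
        c=least_squares(lambda c:np.hypot(S[:,0]-c[0],S[:,1]-c[1])-.068,c,loss="soft_l1",f_scale=.003).x
    H=P[near&(P[:,2]>.122)&(P[:,2]<.135)];H=H[np.hypot(*(H[:,:2]-c).T)<.022]
    print(n,"rim fit",c.round(4),len(S),"hub pts",(H[:,:2].min(0)/2+H[:,:2].max(0)/2).round(4),len(H))
    m=mask(p,174,6);R,ruv=deproj(n,d,m);k=(np.hypot(*(R[:,:2]-c).T)<.1)&(R[:,2]>.178);
    top=ruv[k];print(" top px",top.min(0),top.max(0),R[k].mean(0).round(4))
    w=m[ruv[:,1].min():,:]
    sel=(np.hypot(*(R[:,:2]-c).T)<.1)&(R[:,2]>.135)
    pp=ruv[sel]; print(" handle px rows/cols");
    C=camera_params(n);cam=-np.array(C["R"]).T@C["t"]
    for zz in(.145,.16,.175):
        rr=R[sel&(abs(R[:,2]-zz)<.006)][:,:2].mean(0); v=rr-cam[:2];v/=np.linalg.norm(v)
        print("  axis est",zz,(rr+v*.0115*.8).round(4))
    mk=mask(p,20,34,90);Y,_=deproj(n,d,mk);k=(np.hypot(*(Y[:,:2]-c).T)<.115)&(abs(Y[:,2]-.096)<.004);print(" mark",Y[k].mean(0).round(4),k.sum())
s=sense();print(s["ee_rot"],s["tcp_pos"])
```

```text
scene rim fit [ 0.535  -0.1286] 518 hub pts [ 0.5332 -0.1288] 90
 top px [217 164] [223 168] [ 0.4757 -0.1642  0.1818]
 handle px rows/cols
  axis est 0.145 [ 0.4718 -0.1641]
  axis est 0.16 [ 0.4712 -0.1658]
  axis est 0.175 [ 0.4706 -0.1648]
 mark [nan nan nan] 0
side rim fit [ 0.528  -0.1252] 910 hub pts [ 0.5285 -0.1254] 156
 top px [359 167] [367 174] [ 0.4706 -0.1605  0.182 ]
 handle px rows/cols
  axis est 0.145 [ 0.4712 -0.1649]
  axis est 0.16 [ 0.4717 -0.1645]
  axis est 0.175 [ 0.4726 -0.165 ]
 mark [ 0.4518 -0.1764  0.0947] 25
[[-9.58348832e-01 -2.85599435e-01 -6.92258198e-04]
 [-2.85600243e-01  9.58347040e-01  1.85800079e-03]
 [ 1.32779619e-04  1.97832200e-03 -9.99998034e-01]] [ 0.1784562  -0.59843161  0.22156471]<stdin>:24: RuntimeWarning: Mean of empty slice.
  ret = um.true_divide(
```

Emit:
drive_tool(rows=[{"az": -0.0943, "claw": 0}, {"az": -0.0943, "claw": 0}, {"az": -0.0943, "claw": 0}, {"tx": -2, "ty": 0.67, "claw": 0}, {"tx": -3.4, "ty": 1.14, "claw": 0}, {"tx": -3.4, "ty": 1.14, "claw": 0}, {"tx": -3.4, "ty": 1.14, "claw": 0}, {"tx": -3.4, "ty": 1.14, "claw": 0}, {"tx": -3.4, "ty": 1.14, "claw": 0}, {"tx": -3.4, "ty": 1.14, "claw": 0}])

```text
invalid input at $.rows[0]: expected keys tx, ty, tz, ax, ay, az, claw
```

Emit:
drive_tool(rows=[{"tx": -3.4, "ty": 1.14, "claw": 0}, {"tx": -3.4, "ty": 1.14, "claw": 0}, {"tx": -3.4, "ty": 1.14, "claw": 0}, {"tx": -3.4, "ty": 1.14, "claw": 0}, {"tx": -3.4, "ty": 1.14, "claw": 0}, {"tx": -3.4, "ty": 1.14, "claw": 0}, {"tx": -3.4, "ty": 1.14, "claw": 0}, {"tx": -3.4, "ty": 1.12, "claw": 0}, {"claw": 0}, {"claw": 0}])

```text
invalid input at $.rows[0]: expected keys tx, ty, tz, ax, ay, az, claw
```

```bash
cat >> h.py <<'E'
HUB=np.array([.5312,-.127])
def tool():
    s=sense();R=np.array(s["ee_rot"]);return s,R,np.array(s["tcp_pos"])
E
python3 - <<'E'
from h import *
s,R,t=tool();p,d=capture("wrist");np.savez("pics/w0.npz",p=p,d=d,R=R,t=t);cv2.imwrite("pics/w0.png",p[...,::-1])
print(s["time_s"],t.round(4),R.round(4),s["gripper_width"],s["wrist_force"],s["joints"])
print("hub-tcp in tool cm",(R.T@(np.r_[HUB,t[2]]-t)*100).round(2)); print(camera_params("wrist"))
E
```

```text
0.1 [ 0.1785 -0.5984  0.2216] [[-9.583e-01 -2.856e-01 -7.000e-04]
 [-2.856e-01  9.583e-01  1.900e-03]
 [ 1.000e-04  2.000e-03 -1.000e+00]] 0.9983143237571799 [ 0.39469194 -0.09162499  0.93971237] [-5.85794079e+01  2.20882576e+01  3.89142238e-01 -2.32828358e-02
 -6.84124089e+01 -1.48172808e+01]
hub-tcp in tool cm [-47.27  35.11   0.06]
{'intrinsics': array([[291.6971673 ,   0.        , 281.66927048],
       [  0.        , 291.6971673 , 211.39753494],
       [  0.        ,   0.        ,   1.        ]]), 'k1': -0.06131174290035517, 'tool_from_camera': array([[-3.42267857e-04, -9.55356815e-01, -2.95454293e-01,
         8.12480139e-02],
       [ 9.99999839e-01, -1.93384647e-04, -5.33133093e-04,
        -9.38386211e-05],
       [ 4.52196009e-04, -2.95454428e-01,  9.55356727e-01,
        -1.61559784e-01],
       [ 0.00000000e+00,  0.00000000e+00,  0.00000000e+00,
         1.00000000e+00]])}
```

View pics/w0.png

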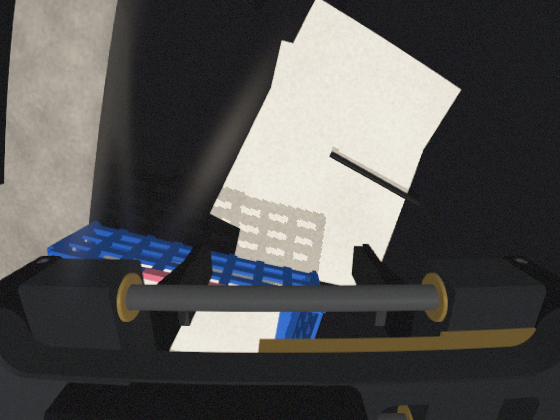

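All seven keys are required in every row, so neither call moved the arm. The wrist picture shows only the paper and the blue basket at the start pose.

Emit:
drive_tool(rows=[{"tx": 0, "ty": 0, "tz": 0, "ax": 0, "ay": 0, "az": -0.0943, "claw": 0}, {"tx": 0, "ty": 0, "tz": 0, "ax": 0, "ay": 0, "az": -0.0943, "claw": 0}, {"tx": 0, "ty": 0, "tz": 0, "ax": 0, "ay": 0, "az": -0.0943, "claw": 0}, {"tx": -2, "ty": 0.67, "tz": 0, "ax": 0, "ay": 0, "az": 0, "claw": 0}, {"tx": -3.4, "ty": 1.14, "tz": 0, "ax": 0, "ay": 0, "az": 0, "claw": 0}, {"tx": -3.4, "ty": 1.14, "tz": 0, "ax": 0, "ay": 0, "az": 0, "claw": 0}, {"tx": -3.4, "ty": 1.14, "tz": 0, "ax": 0, "ay": 0, "az": 0, "claw": 0}, {"tx": -3.4, "ty": 1.14, "tz": 0, "ax": 0, "ay": 0, "az": 0, "claw": 0}, {"tx": -3.4, "ty": 1.14, "tz": 0, "ax": 0, "ay": 0, "az": 0, "claw": 0}, {"tx": -3.4, "ty": 1.14, "tz": 0, "ax": 0, "ay": 0, "az": 0, "claw": 0}])

```text
time_s: 0.98
tcp_pos: [0.3268, -0.4128, 0.2223]
ee_rot: [[-0.841, -0.542, -0.0], [-0.542, 0.841, 0.0], [0.0, 0.0, -1.0]]
wrist_force: [1.0, -0.2, 0.4]
gripper_width: 0.327
gripper_force: 0.0
```

Emit:
drive_tool(rows=[{"tx": -3.4, "ty": 1.14, "tz": 0, "ax": 0, "ay": 0, "az": 0, "claw": 0}, {"tx": -3.4, "ty": 1.14, "tz": 0, "ax": 0, "ay": 0, "az": 0, "claw": 0}, {"tx": -3.4, "ty": 1.14, "tz": 0, "ax": 0, "ay": 0, "az": 0, "claw": 0}, {"tx": -3.4, "ty": 1.14, "tz": 0, "ax": 0, "ay": 0, "az": 0, "claw": 0}, {"tx": -3.4, "ty": 1.14, "tz": 0, "ax": 0, "ay": 0, "az": 0, "claw": 0}, {"tx": -3.4, "ty": 1.14, "tz": 0, "ax": 0, "ay": 0, "az": 0, "claw": 0}, {"tx": -3.4, "ty": 1.14, "tz": 0, "ax": 0, "ay": 0, "az": 0, "claw": 0}, {"tx": -3.4, "ty": 1.12, "tz": 0, "ax": 0, "ay": 0, "az": 0, "claw": 0}, {"tx": 0, "ty": 0, "tz": 0, "ax": 0, "ay": 0, "az": 0, "claw": 0}, {"tx": 0, "ty": 0, "tz": 0, "ax": 0, "ay": 0, "az": 0, "claw": 0}])

```text
time_s: 1.82
tcp_pos: [0.5062, -0.189, 0.222]
ee_rot: [[-0.839, -0.544, -0.001], [-0.544, 0.839, 0.0], [0.001, 0.001, -1.0]]
wrist_force: [0.2, 0.3, 0.4]
gripper_width: 0.003
gripper_force: 0.0
```

Run:
```python
from h import *
s,R,t=tool();p,d=capture("wrist");np.savez("pics/w1.npz",p=p,d=d,R=R,t=t);cv2.imwrite("pics/w1.png",p[...,::-1])
print(s["time_s"],t.round(4),R.round(4),s["gripper_width"],s["wrist_force"])
print("hub-tcp in tool cm",(R.T@(np.r_[HUB,t[2]]-t)*100).round(2))
```

```text
1.8167 [ 0.5062 -0.189   0.222 ] [[-8.388e-01 -5.445e-01 -1.100e-03]
 [-5.445e-01  8.388e-01  2.000e-04]
 [ 8.000e-04  8.000e-04 -1.000e+00]] 0.0030068524621931505 [0.15847253 0.29575946 0.43874419]
hub-tcp in tool cm [-5.48  3.84 -0.  ]
```

View pics/w1.png

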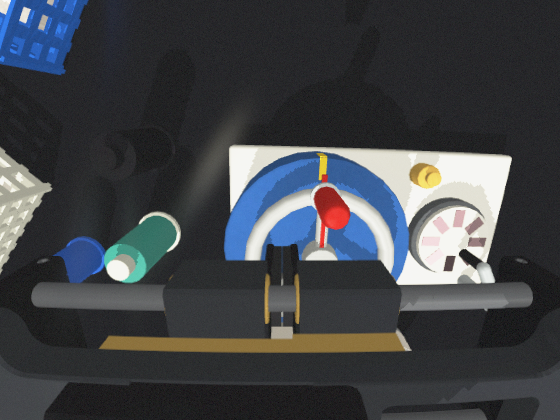

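The wrist view shows the mark at (323,165) with the pointer lined up below it. The handle top is at about (337,212), the hub is just hidden at (320,255), and the shut fingertips are at (283,255). This serves as my reference picture. Next I'll refine the handle and mark positions and lower the hand beside the handle.

```bash
cat >> h.py <<'E'
def wpts(f):
    z=np.load(f);p,d,R,t=z["p"],z["d"],z["R"],z["t"];c=camera_params("wrist");K=c["intrinsics"];T=c["tool_from_camera"]
    v,u=np.nonzero(d>0);zz=d[v,u];q=np.stack([(u-K[0,2])/K[0,0],(v-K[1,2])/K[1,1]],1);s=q.copy()
    for _ in range(20): s=q/(1+c["k1"]*(s**2).sum(1,keepdims=True))
    X=np.c_[s*zz[:,None],zz]@T[:3,:3].T+T[:3,3]
    return p,X@R.T+t,u,v
def wmeas(f):
    p,W,u,v=wpts(f);red=mask(p,174,6)[v,u];yel=mask(p,22,34)[v,u]
    n=np.hypot(*(W[:,:2]-HUB).T)
    top=W[red&(W[:,2]>.183)&(n<.1)];m=W[yel&(abs(W[:,2]-.096)<.006)&(n<.115)]
    ptr=W[red&(n>.072)&(n<.1)&(W[:,2]<.13)]
    mid=lambda a:(a.min(0)+a.max(0))/2 if len(a) else None
    for k,a in(("top",top),("mark",m),("ptr",ptr)):
        if len(a): w=mid(a);print(k,w.round(4),a.mean(0).round(4),len(a),"ang",np.degrees(np.arctan2(*(a.mean(0)[:2]-HUB)[::-1])).round(2)%360)
E
python3 - <<'E'
from h import *
wmeas("pics/w1.npz")
p,W,u,v=wpts("pics/w1.npz")
from scipy.optimize import least_squares
n=np.hypot(*(W[:,:2]-HUB).T);S=W[(W[:,2]>.115)&(W[:,2]<.128)&(abs(n-.068)<.02)]
print(least_squares(lambda c:np.hypot(S[:,0]-c[0],S[:,1]-c[1])-.068,HUB,loss="soft_l1",f_scale=.003).x,len(S))
bl=mask(p,100,125)[v,u];r=bl&(W[:,2]>.085)&(W[:,2]<.097)&(n<.12);a=W[r]
# outer edge of housing
an=np.degrees(np.arctan2(a[:,1]-HUB[1],a[:,0]-HUB[0]))%360;E=[]
for b in range(0,360,4):
    k=(an>=b)&(an<b+4)
    if k.sum()>3:
        q=a[k];rr=np.hypot(*(q[:,:2]-HUB).T)
        if rr.max()>.095:E.append(q[rr.argmax(),:2])
E=np.array(E);print(least_squares(lambda c:np.hypot(*(E-c).T)-.102,HUB,loss="soft_l1",f_scale=.002).x,len(E))
E
```

```text
top [ 0.4723 -0.1639  0.1848] [ 0.4722 -0.1642  0.1841] 361 ang 212.23
mark [ 0.4527 -0.1774  0.0939] [ 0.451  -0.1771  0.0954] 141 ang 212.0
ptr [ 0.4629 -0.1704  0.1204] [ 0.4604 -0.1721  0.1159] 46 ang 212.49
[ 0.52890002 -0.13020423] 3197
[ 0.53135202 -0.12856387] 53
```

Emit:
drive_tool(rows=[{"tx": 0, "ty": 0, "tz": 2, "ax": 0, "ay": 0, "az": 0, "claw": 0}, {"tx": 0, "ty": 0, "tz": 2.5, "ax": 0, "ay": 0, "az": 0, "claw": 0}, {"tx": 0, "ty": 0, "tz": 2.5, "ax": 0, "ay": 0, "az": 0, "claw": 0}, {"tx": 0, "ty": 0, "tz": 0.7, "ax": 0, "ay": 0, "az": 0, "claw": 0}, {"tx": 0, "ty": 0, "tz": 0, "ax": 0, "ay": 0, "az": 0, "claw": 0}])

```text
time_s: 2.28
tcp_pos: [0.5033, -0.1913, 0.1436]
ee_rot: [[-0.841, -0.54, -0.005], [-0.54, 0.841, 0.001], [0.004, 0.003, -1.0]]
wrist_force: [0.8, -0.3, -0.1]
gripper_width: 0.006
gripper_force: 0.0
```

Run:
```python
import numpy as np
for i in range(75):
    m=np.radians(-31.5+5*i);print(-29+5*i,"%.2f %.2f"%(-.602*np.sin(m),.602*np.cos(m)),end=" | " if i%10<9 else "\n")
```

```text
-29 0.31 0.51 | -24 0.27 0.54 | -19 0.22 0.56 | -14 0.17 0.58 | -9 0.12 0.59 | -4 0.07 0.60 | 1 0.02 0.60 | 6 -0.04 0.60 | 11 -0.09 0.60 | 16 -0.14 0.59
21 -0.19 0.57 | 26 -0.24 0.55 | 31 -0.29 0.53 | 36 -0.33 0.50 | 41 -0.37 0.47 | 46 -0.41 0.44 | 51 -0.45 0.40 | 56 -0.48 0.36 | 61 -0.51 0.31 | 66 -0.54 0.27
71 -0.56 0.22 | 76 -0.58 0.17 | 81 -0.59 0.12 | 86 -0.60 0.07 | 91 -0.60 0.02 | 96 -0.60 -0.04 | 101 -0.60 -0.09 | 106 -0.59 -0.14 | 111 -0.57 -0.19 | 116 -0.55 -0.24
121 -0.53 -0.29 | 126 -0.50 -0.33 | 131 -0.47 -0.37 | 136 -0.44 -0.41 | 141 -0.40 -0.45 | 146 -0.36 -0.48 | 151 -0.31 -0.51 | 156 -0.27 -0.54 | 161 -0.22 -0.56 | 166 -0.17 -0.58
171 -0.12 -0.59 | 176 -0.07 -0.60 | 181 -0.02 -0.60 | 186 0.04 -0.60 | 191 0.09 -0.60 | 196 0.14 -0.59 | 201 0.19 -0.57 | 206 0.24 -0.55 | 211 0.29 -0.53 | 216 0.33 -0.50
221 0.37 -0.47 | 226 0.41 -0.44 | 231 0.45 -0.40 | 236 0.48 -0.36 | 241 0.51 -0.31 | 246 0.54 -0.27 | 251 0.56 -0.22 | 256 0.58 -0.17 | 261 0.59 -0.12 | 266 0.60 -0.07
271 0.60 -0.02 | 276 0.60 0.04 | 281 0.60 0.09 | 286 0.59 0.14 | 291 0.57 0.19 | 296 0.55 0.24 | 301 0.53 0.29 | 306 0.50 0.33 | 311 0.47 0.37 | 316 0.44 0.41
321 0.40 0.45 | 326 0.36 0.48 | 331 0.31 0.51 | 336 0.27 0.54 | 341 0.22 0.56 |
```

Emit:
drive_tool(rows=[{"tx": 0.31, "ty": 0.51, "tz": 0, "ax": 0, "ay": 0, "az": 0, "claw": 0}, {"tx": 0.27, "ty": 0.54, "tz": 0, "ax": 0, "ay": 0, "az": 0, "claw": 0}, {"tx": 0.22, "ty": 0.56, "tz": 0, "ax": 0, "ay": 0, "az": 0, "claw": 0}, {"tx": 0.17, "ty": 0.58, "tz": 0, "ax": 0, "ay": 0, "az": 0, "claw": 0}, {"tx": 0.12, "ty": 0.59, "tz": 0, "ax": 0, "ay": 0, "az": 0, "claw": 0}, {"tx": 0.07, "ty": 0.6, "tz": 0, "ax": 0, "ay": 0, "az": 0, "claw": 0}, {"tx": 0.02, "ty": 0.6, "tz": 0, "ax": 0, "ay": 0, "az": 0, "claw": 0}, {"tx": -0.04, "ty": 0.6, "tz": 0, "ax": 0, "ay": 0, "az": 0, "claw": 0}])

```text
time_s: 2.95
tcp_pos: [0.4731, -0.1579, 0.147]
ee_rot: [[-0.84, -0.543, 0.006], [-0.543, 0.84, -0.001], [-0.004, -0.004, -1.0]]
wrist_force: [6.1, -1.7, 1.2]
gripper_width: 0.004
gripper_force: 2.6
```

```bash
cat >> h.py <<'E'
def look(f,png=False):
    HB=np.array([.531,-.1275]);s,R,t=tool();p,d=capture("wrist");np.savez("pics/%s.npz"%f,p=p,d=d,R=R,t=t)
    if png: cv2.imwrite("pics/%s.png"%f,p[...,::-1])
    print(s["time_s"],"pusher theta",(212.5-np.degrees(np.arctan2(*(t[:2]-HB)[::-1])))%360,"r",np.hypot(*(t[:2]-HB)),"F",np.round(s["wrist_force"],1),"z",t[2].round(4))
    wmeas("pics/%s.npz"%f)
    for n in("scene","side"):
        p,d=capture(n);m=mask(p,174,6);W,uv=deproj(n,d,m);k=(np.hypot(*(W[:,:2]-HB).T)<.1)&(W[:,2]>.14)&(W[:,2]<.2)
        if k.sum()>8:
            C=camera_params(n);cam=-np.array(C["R"]).T@C["t"];a=W[k].mean(0)[:2];v=a-cam[:2];a=a+v/np.linalg.norm(v)*.0092
            print(n,k.sum(),a.round(4),"wheel",(212.2-np.degrees(np.arctan2(*(a-HB)[::-1])))%360,uv[k].mean(0).round(1))
E
python3 -c "
from h import *
look('w2')"
```

```text
2.95 pusher theta 4.773512367627745 r 0.06537594119069039 F [ 6.1 -1.7  1.2] z 0.147
mark [ 0.4526 -0.1759  0.0937] [ 0.4522 -0.176   0.0954] 295 ang 211.83
ptr [ 0.4531 -0.1421  0.1195] [ 0.4502 -0.1421  0.1173] 128 ang 190.56
scene 102 [ 0.4614 -0.1365] wheel 24.852615119603456 [230.9 170.5]
side 37 [ 0.4612 -0.1364] wheel 24.923011876852684 [360.5 192.8]
```

Emit:
drive_tool(rows=[{"tx": -0.09, "ty": 0.6, "tz": 0, "ax": 0, "ay": 0, "az": 0, "claw": 0}, {"tx": -0.14, "ty": 0.59, "tz": 0, "ax": 0, "ay": 0, "az": 0, "claw": 0}, {"tx": -0.19, "ty": 0.57, "tz": 0, "ax": 0, "ay": 0, "az": 0, "claw": 0}, {"tx": -0.24, "ty": 0.55, "tz": 0, "ax": 0, "ay": 0, "az": 0, "claw": 0}, {"tx": -0.29, "ty": 0.53, "tz": 0, "ax": 0, "ay": 0, "az": 0, "claw": 0}, {"tx": -0.33, "ty": 0.5, "tz": 0, "ax": 0, "ay": 0, "az": 0, "claw": 0}, {"tx": -0.37, "ty": 0.47, "tz": 0, "ax": 0, "ay": 0, "az": 0, "claw": 0}, {"tx": -0.41, "ty": 0.44, "tz": 0, "ax": 0, "ay": 0, "az": 0, "claw": 0}])

```text
time_s: 3.77
tcp_pos: [0.4674, -0.112, 0.1467]
ee_rot: [[-0.84, -0.542, 0.004], [-0.542, 0.84, -0.002], [-0.002, -0.004, -1.0]]
wrist_force: [0.6, -3.7, 1.1]
gripper_width: 0.004
gripper_force: 1.6
```

```bash
python3 -c "
from h import *
look('w3')"
```

```text
3.7667 pusher theta 46.159563098669594 r 0.06548540349134939 F [ 0.6 -3.7  1.1] z 0.1467
top [ 0.4593 -0.1173  0.1845] [ 0.4594 -0.1174  0.1845] 9 ang 172.37
mark [ 0.4528 -0.1755  0.0947] [ 0.4521 -0.1757  0.0954] 310 ang 211.65
ptr [ 0.4631 -0.0843  0.1187] [ 0.4631 -0.0795  0.1126] 73 ang 145.1
scene 121 [ 0.4744 -0.088 ] wheel 67.10520327457931 [247.4 172.6]
side 130 [ 0.479  -0.0879] wheel 69.50605997802333 [345.3 199. ]
```

Emit:
drive_tool(rows=[{"tx": -0.45, "ty": 0.4, "tz": 0, "ax": 0, "ay": 0, "az": 0, "claw": 0}, {"tx": -0.48, "ty": 0.36, "tz": 0, "ax": 0, "ay": 0, "az": 0, "claw": 0}, {"tx": -0.51, "ty": 0.31, "tz": 0, "ax": 0, "ay": 0, "az": 0, "claw": 0}, {"tx": -0.54, "ty": 0.27, "tz": 0, "ax": 0, "ay": 0, "az": 0, "claw": 0}, {"tx": -0.56, "ty": 0.22, "tz": 0, "ax": 0, "ay": 0, "az": 0, "claw": 0}, {"tx": -0.58, "ty": 0.17, "tz": 0, "ax": 0, "ay": 0, "az": 0, "claw": 0}, {"tx": -0.59, "ty": 0.12, "tz": 0, "ax": 0, "ay": 0, "az": 0, "claw": 0}, {"tx": -0.6, "ty": 0.07, "tz": 0, "ax": 0, "ay": 0, "az": 0, "claw": 0}])

```text
time_s: 4.58
tcp_pos: [0.4916, -0.0721, 0.1455]
ee_rot: [[-0.84, -0.542, -0.0], [-0.542, 0.84, -0.002], [0.001, -0.001, -1.0]]
wrist_force: [-1.0, -8.2, -1.5]
gripper_width: 0.01
gripper_force: 3.4
```

```bash
python3 -c "
from h import *
look('w4')"
```

```text
4.5833 pusher theta 87.06880284073387 r 0.06793908973721995 F [-1.  -8.2 -1.5] z 0.1455
top [ 0.4994 -0.0665  0.1892] [ 0.507  -0.0629  0.1861] 305 ang 110.67
mark [ 0.4526 -0.1755  0.0942] [ 0.4525 -0.1755  0.0955] 369 ang 211.63
scene 127 [ 0.5108 -0.0634] wheel 104.69828706924596 [255.5 178.6]
side 82 [ 0.516  -0.0611] wheel 109.42434088539885 [324.5 202.7]
```

Emit:
drive_tool(rows=[{"tx": 0, "ty": 0, "tz": 0, "ax": 0, "ay": 0, "az": 0, "claw": 0}, {"tx": 0, "ty": 0, "tz": 0, "ax": 0, "ay": 0, "az": 0, "claw": 0}])

```text
time_s: 4.9
tcp_pos: [0.4918, -0.0713, 0.1458]
ee_rot: [[-0.84, -0.542, 0.002], [-0.542, 0.84, 0.001], [-0.002, -0.0, -1.0]]
wrist_force: [0.2, 0.1, 0.2]
gripper_width: 0.006
gripper_force: 0.0
```

```bash
python3 -c "
from h import *
look('w5',True)"
```

```text
4.9 pusher theta 87.64678344515322 r 0.06852351867874151 F [0.2 0.1 0.2] z 0.1458
top [ 0.5001 -0.0658  0.1928] [ 0.5073 -0.0626  0.1862] 280 ang 110.33
mark [ 0.4525 -0.1757  0.0938] [ 0.4523 -0.1756  0.0955] 359 ang 211.64
scene 128 [ 0.5108 -0.0635] wheel 104.72019540824165 [255.5 178.6]
side 89 [ 0.5153 -0.0613] wheel 108.88491536478823 [324.8 202.7]
```

View pics/w5.png

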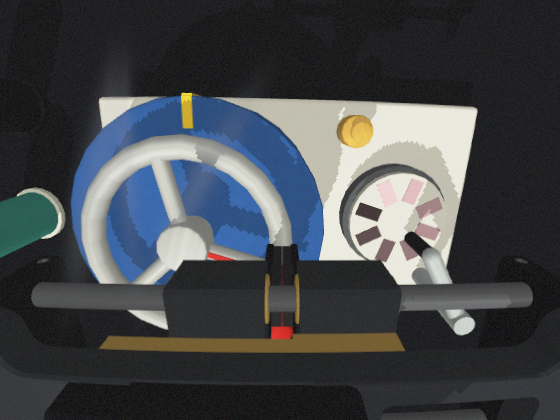

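The handle is behind the fingers, seen through the gap at (282,332). The red stripe points from the hub (185,243) towards it, and the weight at (355,130) hasn't moved. The push is going well, so I'll carry on.

Emit:
drive_tool(rows=[{"tx": -0.6, "ty": 0.02, "tz": 0, "ax": 0, "ay": 0, "az": 0, "claw": 0}, {"tx": -0.6, "ty": -0.04, "tz": 0, "ax": 0, "ay": 0, "az": 0, "claw": 0}, {"tx": -0.6, "ty": -0.09, "tz": 0, "ax": 0, "ay": 0, "az": 0, "claw": 0}, {"tx": -0.59, "ty": -0.14, "tz": 0, "ax": 0, "ay": 0, "az": 0, "claw": 0}, {"tx": -0.57, "ty": -0.19, "tz": 0, "ax": 0, "ay": 0, "az": 0, "claw": 0}, {"tx": -0.55, "ty": -0.24, "tz": 0, "ax": 0, "ay": 0, "az": 0, "claw": 0}, {"tx": -0.53, "ty": -0.29, "tz": 0, "ax": 0, "ay": 0, "az": 0, "claw": 0}, {"tx": -0.5, "ty": -0.33, "tz": 0, "ax": 0, "ay": 0, "az": 0, "claw": 0}])

```text
time_s: 5.72
tcp_pos: [0.5346, -0.0587, 0.1447]
ee_rot: [[-0.841, -0.541, -0.005], [-0.541, 0.841, -0.001], [0.005, 0.002, -1.0]]
wrist_force: [-5.4, -2.2, 0.9]
gripper_width: 0.0
gripper_force: 1.9
```

```bash
python3 -c "
from h import *
look('w6')"
```

```text
5.7167 pusher theta 125.4998544777315 r 0.0689239377623802 F [-5.4 -2.2  0.9] z 0.1447
mark [ 0.4524 -0.1756  0.095 ] [ 0.4525 -0.1755  0.0955] 409 ang 211.64
scene 139 [ 0.5581 -0.0675] wheel 146.53891582989232 [253.5 187.9]
```

Emit:
drive_tool(rows=[{"tx": -0.47, "ty": -0.37, "tz": 0, "ax": 0, "ay": 0, "az": 0, "claw": 0}, {"tx": -0.44, "ty": -0.41, "tz": 0, "ax": 0, "ay": 0, "az": 0, "claw": 0}, {"tx": -0.4, "ty": -0.45, "tz": 0, "ax": 0, "ay": 0, "az": 0, "claw": 0}, {"tx": -0.36, "ty": -0.48, "tz": 0, "ax": 0, "ay": 0, "az": 0, "claw": 0}, {"tx": -0.31, "ty": -0.51, "tz": 0, "ax": 0, "ay": 0, "az": 0, "claw": 0}, {"tx": -0.27, "ty": -0.54, "tz": 0, "ax": 0, "ay": 0, "az": 0, "claw": 0}, {"tx": -0.22, "ty": -0.56, "tz": 0, "ax": 0, "ay": 0, "az": 0, "claw": 0}, {"tx": -0.17, "ty": -0.58, "tz": 0, "ax": 0, "ay": 0, "az": 0, "claw": 0}])

```text
time_s: 6.53
tcp_pos: [0.58, -0.077, 0.1454]
ee_rot: [[-0.841, -0.542, -0.001], [-0.542, 0.841, 0.0], [0.0, 0.0, -1.0]]
wrist_force: [-3.4, 1.5, 0.1]
gripper_width: 0.002
gripper_force: 1.8
```

```bash
python3 -c "
from h import *
look('w7')"
```

```text
6.5333 pusher theta 166.62190795326518 r 0.07038604693691151 F [-3.4  1.5  0.1] z 0.1454
top [ 0.5428 -0.0619  0.242 ] [ 0.5428 -0.0619  0.242 ] 2 ang 79.88
mark [ 0.4576 -0.1728  0.0954] [ 0.4575 -0.1728  0.0957] 95 ang 211.85
scene 142 [ 0.5883 -0.0976] wheel 184.60839621524863 [241.7 194. ]
```

Emit:
drive_tool(rows=[{"tx": -0.12, "ty": -0.59, "tz": 0, "ax": 0, "ay": 0, "az": 0, "claw": 0}, {"tx": -0.07, "ty": -0.6, "tz": 0, "ax": 0, "ay": 0, "az": 0, "claw": 0}, {"tx": -0.02, "ty": -0.6, "tz": 0, "ax": 0, "ay": 0, "az": 0, "claw": 0}, {"tx": 0.04, "ty": -0.6, "tz": 0, "ax": 0, "ay": 0, "az": 0, "claw": 0}, {"tx": 0.09, "ty": -0.6, "tz": 0, "ax": 0, "ay": 0, "az": 0, "claw": 0}, {"tx": 0.14, "ty": -0.59, "tz": 0, "ax": 0, "ay": 0, "az": 0, "claw": 0}, {"tx": 0.19, "ty": -0.57, "tz": 0, "ax": 0, "ay": 0, "az": 0, "claw": 0}, {"tx": 0.24, "ty": -0.55, "tz": 0, "ax": 0, "ay": 0, "az": 0, "claw": 0}])

```text
time_s: 7.35
tcp_pos: [0.6007, -0.1188, 0.1451]
ee_rot: [[-0.841, -0.542, -0.001], [-0.542, 0.841, 0.001], [0.0, 0.001, -1.0]]
wrist_force: [-1.9, 3.3, 0.6]
gripper_width: 0.009
gripper_force: 1.8
```

```bash
python3 -c "
from h import *
look('w8')"
```

```text
7.35 pusher theta 205.42272546369324 r 0.0702119169471971 F [-1.9  3.3  0.6] z 0.1451
top [ 0.5772 -0.1239  0.2154] [ 0.592  -0.147   0.1844] 365 ang 341.79
mark [ 0.4553 -0.174   0.095 ] [ 0.4554 -0.174   0.0956] 201 ang 211.79
scene 134 [ 0.5942 -0.146 ] wheel 228.47658008642816 [223.1 195.3]
```

Emit:
drive_tool(rows=[{"tx": 0.29, "ty": -0.53, "tz": 0, "ax": 0, "ay": 0, "az": 0, "claw": 0}, {"tx": 0.33, "ty": -0.5, "tz": 0, "ax": 0, "ay": 0, "az": 0, "claw": 0}, {"tx": 0.37, "ty": -0.47, "tz": 0, "ax": 0, "ay": 0, "az": 0, "claw": 0}, {"tx": 0.41, "ty": -0.44, "tz": 0, "ax": 0, "ay": 0, "az": 0, "claw": 0}, {"tx": 0.45, "ty": -0.4, "tz": 0, "ax": 0, "ay": 0, "az": 0, "claw": 0}, {"tx": 0.48, "ty": -0.36, "tz": 0, "ax": 0, "ay": 0, "az": 0, "claw": 0}, {"tx": 0.51, "ty": -0.31, "tz": 0, "ax": 0, "ay": 0, "az": 0, "claw": 0}, {"tx": 0.54, "ty": -0.27, "tz": 0, "ax": 0, "ay": 0, "az": 0, "claw": 0}])

```text
time_s: 8.17
tcp_pos: [0.5904, -0.1653, 0.1456]
ee_rot: [[-0.841, -0.542, 0.001], [-0.542, 0.841, 0.0], [-0.001, -0.0, -1.0]]
wrist_force: [2.0, 3.1, 0.5]
gripper_width: 0.008
gripper_force: 1.4
```

```bash
python3 -c "
from h import *
look('w9')"
```

```text
8.1667 pusher theta 244.9769427956444 r 0.07035297291645749 F [2.  3.1 0.5] z 0.1456
top [ 0.5735 -0.1342  0.2002] [ 0.5731 -0.1805  0.1842] 832 ang 308.07
mark [ 0.4529 -0.1757  0.0939] [ 0.4529 -0.1757  0.0955] 393 ang 211.87
ptr [ 0.5778 -0.193   0.1194] [ 0.5833 -0.1936  0.1134] 44 ang 308.03
scene 68 [ 0.5766 -0.1851] wheel 263.82875687793967 [209.2 192.6]
```

Emit:
drive_tool(rows=[{"tx": 0.56, "ty": -0.22, "tz": 0, "ax": 0, "ay": 0, "az": 0, "claw": 0}, {"tx": 0.58, "ty": -0.17, "tz": 0, "ax": 0, "ay": 0, "az": 0, "claw": 0}, {"tx": 0.59, "ty": -0.12, "tz": 0, "ax": 0, "ay": 0, "az": 0, "claw": 0}, {"tx": 0.6, "ty": -0.07, "tz": 0, "ax": 0, "ay": 0, "az": 0, "claw": 0}, {"tx": 0.6, "ty": -0.02, "tz": 0, "ax": 0, "ay": 0, "az": 0, "claw": 0}, {"tx": 0.6, "ty": 0.04, "tz": 0, "ax": 0, "ay": 0, "az": 0, "claw": 0}, {"tx": 0.6, "ty": 0.09, "tz": 0, "ax": 0, "ay": 0, "az": 0, "claw": 0}, {"tx": 0.59, "ty": 0.14, "tz": 0, "ax": 0, "ay": 0, "az": 0, "claw": 0}])

```text
time_s: 8.98
tcp_pos: [0.5526, -0.1921, 0.1455]
ee_rot: [[-0.841, -0.542, 0.002], [-0.542, 0.841, 0.002], [-0.002, 0.001, -1.0]]
wrist_force: [3.0, 7.9, -0.1]
gripper_width: 0.007
gripper_force: 3.3
```

```bash
python3 -c "
from h import *
look('w10')"
```

```text
8.9833 pusher theta 284.05244962046726 r 0.06814870063577795 F [ 3.   7.9 -0.1] z 0.1455
top [ 0.5294 -0.1575  0.203 ] [ 0.5277 -0.1973  0.1844] 703 ang 267.13
mark [ 0.4529 -0.1758  0.094 ] [ 0.4525 -0.176   0.0955] 355 ang 211.89
ptr [ 0.5245 -0.2068  0.1188] [ 0.5268 -0.2102  0.1157] 94 ang 266.98
side 18 [ 0.5235 -0.1971] wheel 308.34890941958247 [345.6 167.6]
```

Emit:
drive_tool(rows=[{"tx": 0.57, "ty": 0.19, "tz": 0, "ax": 0, "ay": 0, "az": 0, "claw": 0}, {"tx": 0.55, "ty": 0.24, "tz": 0, "ax": 0, "ay": 0, "az": 0, "claw": 0}, {"tx": 0.53, "ty": 0.29, "tz": 0, "ax": 0, "ay": 0, "az": 0, "claw": 0}, {"tx": 0.5, "ty": 0.33, "tz": 0, "ax": 0, "ay": 0, "az": 0, "claw": 0}, {"tx": 0.47, "ty": 0.37, "tz": 0, "ax": 0, "ay": 0, "az": 0, "claw": 0}, {"tx": 0.44, "ty": 0.41, "tz": 0, "ax": 0, "ay": 0, "az": 0, "claw": 0}, {"tx": 0.4, "ty": 0.45, "tz": 0, "ax": 0, "ay": 0, "az": 0, "claw": 0}, {"tx": 0, "ty": 0, "tz": 0, "ax": 0, "ay": 0, "az": 0, "claw": 0}, {"tx": 0, "ty": 0, "tz": 0, "ax": 0, "ay": 0, "az": 0, "claw": 0}])

```text
time_s: 9.88
tcp_pos: [0.5097, -0.193, 0.1455]
ee_rot: [[-0.841, -0.542, -0.003], [-0.542, 0.841, -0.0], [0.002, 0.001, -1.0]]
wrist_force: [0.7, -1.6, 0.8]
gripper_width: 0.004
gripper_force: 0.5
```

```bash
python3 -c "
from h import *
look('w11',True)"
```

```text
9.8833 pusher theta 320.550865829292 r 0.06887878452811823 F [ 0.7 -1.6  0.8] z 0.1455
top [ 0.4815 -0.1858  0.1838] [ 0.4814 -0.1856  0.1835] 50 ang 229.64
mark [ 0.4525 -0.1756  0.0945] [ 0.4524 -0.1759  0.0955] 317 ang 211.81
ptr [ 0.4825 -0.1879  0.1197] [ 0.4786 -0.1914  0.1172] 110 ang 230.76
scene 66 [ 0.4858 -0.1776] wheel 344.27886517314835 [215.8 175.7]
side 50 [ 0.4861 -0.1817] wheel 341.80797428496453 [358.  175.9]
```

View pics/w11.png

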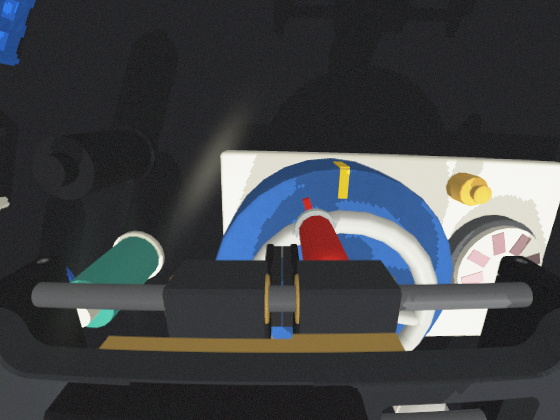

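The pointer at (306,203) is still about 18.5° short of the mark at (343,180). I'll finish in small steps.

Emit:
drive_tool(rows=[{"tx": 0.22, "ty": 0.28, "tz": 0, "ax": 0, "ay": 0, "az": 0, "claw": 0}, {"tx": 0.21, "ty": 0.3, "tz": 0, "ax": 0, "ay": 0, "az": 0, "claw": 0}, {"tx": 0.19, "ty": 0.31, "tz": 0, "ax": 0, "ay": 0, "az": 0, "claw": 0}, {"tx": 0.17, "ty": 0.32, "tz": 0, "ax": 0, "ay": 0, "az": 0, "claw": 0}, {"tx": 0, "ty": 0, "tz": 0, "ax": 0, "ay": 0, "az": 0, "claw": 0}, {"tx": 0, "ty": 0, "tz": 0, "ax": 0, "ay": 0, "az": 0, "claw": 0}])

```text
time_s: 10.53
tcp_pos: [0.4971, -0.1864, 0.1455]
ee_rot: [[-0.84, -0.542, -0.001], [-0.542, 0.84, 0.0], [0.001, 0.001, -1.0]]
wrist_force: [0.1, -0.9, -0.1]
gripper_width: 0.001
gripper_force: 0.5
```

```bash
python3 -c "
from h import *
look('w12',True)
p=cv2.imread('pics/w12.png');cv2.imwrite('pics/w12c.png',cv2.resize(p[130:290,240:440],None,fx=4,fy=3.75,interpolation=2))"
```

```text
10.5333 pusher theta 332.40715477381264 r 0.06797982452549793 F [ 0.1 -0.9 -0.1] z 0.1455
mark [ 0.4525 -0.1758  0.0939] [ 0.4524 -0.1759  0.0954] 301 ang 211.84
ptr [ 0.4712 -0.1769  0.1198] [ 0.468  -0.1808  0.1175] 118 ang 220.43
scene 80 [ 0.4772 -0.1695] wheel 354.22466896229196 [219.  173.7]
side 45 [ 0.4768 -0.1722] wheel 352.68599657262723 [360.2 179.8]
```

View pics/w12c.png

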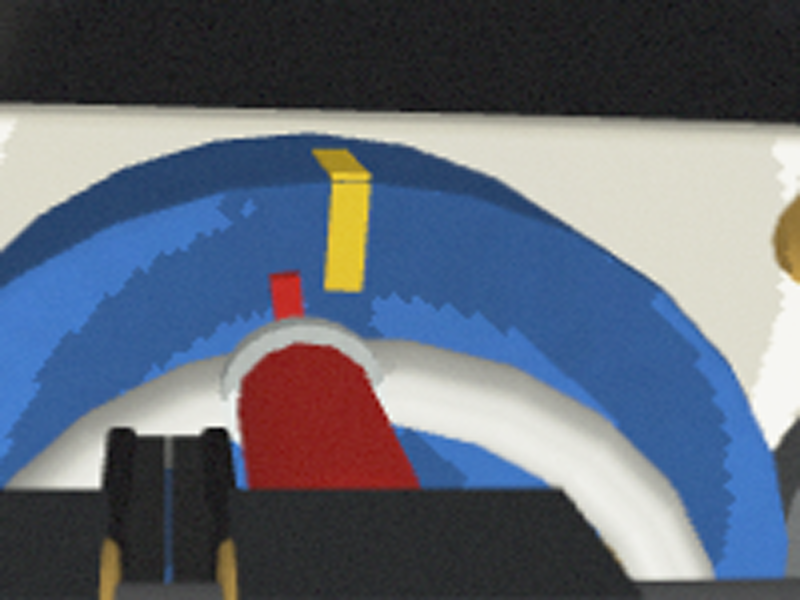

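Emit:
drive_tool(rows=[{"tx": 0.11, "ty": 0.21, "tz": 0, "ax": 0, "ay": 0, "az": 0, "claw": 0}, {"tx": 0.1, "ty": 0.22, "tz": 0, "ax": 0, "ay": 0, "az": 0, "claw": 0}, {"tx": 0.09, "ty": 0.22, "tz": 0, "ax": 0, "ay": 0, "az": 0, "claw": 0}, {"tx": 0, "ty": 0, "tz": 0, "ax": 0, "ay": 0, "az": 0, "claw": 0}, {"tx": 0, "ty": 0, "tz": 0, "ax": 0, "ay": 0, "az": 0, "claw": 0}])

```text
time_s: 11.1
tcp_pos: [0.4917, -0.1827, 0.1457]
ee_rot: [[-0.84, -0.542, -0.0], [-0.542, 0.84, 0.0], [-0.0, 0.0, -1.0]]
wrist_force: [-0.0, -1.0, 0.1]
gripper_width: 0.008
gripper_force: 0.7
```

```bash
cat >> h.py <<'E'
def fine(f):
    p,W,u,v=wpts(f);n=np.hypot(*(W[:,:2]-HUB).T)
    z=np.load(f);R,t=z["R"],z["t"];c=camera_params("wrist");K=c["intrinsics"];T=c["tool_from_camera"];cam=R@T[:3,3]+t
    def plane(sel,h):
        q=W[sel];X=cam+(q-cam)*((h-cam[2])/(q[:,2]-cam[2]))[:,None];return X[:,:2].mean(0)
    red=mask(p,174,6)[v,u]&(n>.079)&(n<.1)&(W[:,2]>.10)&(W[:,2]<.13);yel=mask(p,22,34)[v,u]&(abs(W[:,2]-.096)<.004)&(n<.1)
    zp=np.median(W[red,2]);a=plane(red,zp);m=plane(yel,.096)
    g=lambda x:np.degrees(np.arctan2(*(x-HUB)[::-1]))%360
    print(f,"ptr",a.round(4),zp.round(4),red.sum(),g(a).round(2),"mark",m.round(4),g(m).round(2),"remain",(g(a)-g(m)).round(2))
E
python3 -c "
from h import *
look('w13',True)
for k in (1,2,11,12,13): fine('pics/w%d.npz'%k)"
```

```text
11.1 pusher theta 337.933627084323 r 0.06777062590704866 F [-0.  -1.   0.1] z 0.1457
mark [ 0.4519 -0.1759  0.0938] [ 0.4516 -0.1763  0.0954] 279 ang 211.79
ptr [ 0.4667 -0.1732  0.1191] [ 0.4637 -0.1756  0.1169] 111 ang 215.77
scene 85 [ 0.4739 -0.1655] wheel 358.54006472798847 [220.4 172.9]
side 44 [ 0.4731 -0.167 ] wheel 357.85591495245734 [360.8 181.9]
pics/w1.npz ptr [ 0.46   -0.1713] 0.1125 43 211.91 mark [ 0.4532 -0.1759] 212.11 remain -0.2
pics/w2.npz ptr [ 0.4494 -0.1403] 0.1126 106 189.24 mark [ 0.4543 -0.1747] 211.84 remain -22.59
pics/w11.npz ptr [ 0.4791 -0.1913] 0.1125 98 230.96 mark [ 0.4546 -0.1746] 211.87 remain 19.08
pics/w12.npz ptr [ 0.4682 -0.1801] 0.1125 105 220.11 mark [ 0.4546 -0.1747] 211.89 remain 8.22
pics/w13.npz ptr [ 0.4637 -0.1746] 0.1126 102 215.19 mark [ 0.4536 -0.1751] 211.79 remain 3.4
```

Emit:
drive_tool(rows=[{"tx": 0.05, "ty": 0.14, "tz": 0, "ax": 0, "ay": 0, "az": 0, "claw": 0}, {"tx": 0.05, "ty": 0.14, "tz": 0, "ax": 0, "ay": 0, "az": 0, "claw": 0}, {"tx": 0, "ty": 0, "tz": 0, "ax": 0, "ay": 0, "az": 0, "claw": 0}, {"tx": 0, "ty": 0, "tz": 0, "ax": 0, "ay": 0, "az": 0, "claw": 0}])

```text
time_s: 11.58
tcp_pos: [0.4896, -0.181, 0.1457]
ee_rot: [[-0.84, -0.542, 0.0], [-0.542, 0.84, 0.0], [-0.0, -0.0, -1.0]]
wrist_force: [2.2, -1.0, 0.8]
gripper_width: 0.005
gripper_force: 1.0
```

```bash
python3 -c "
from h import *
look('w14',True)
fine('pics/w14.npz')"
```

```text
11.5833 pusher theta 340.25567032764025 r 0.06767120081133163 F [ 2.2 -1.   0.8] z 0.1457
mark [ 0.4513 -0.1756  0.0938] [ 0.4509 -0.1768  0.0954] 248 ang 211.83
ptr [ 0.4645 -0.1691  0.1197] [ 0.4618 -0.1726  0.1171] 115 ang 213.3
scene 87 [ 0.472  -0.1633] wheel 0.9238839897955131 [221.3 172.6]
side 43 [ 0.4712 -0.1654] wheel 359.84369483251436 [361.3 182.8]
pics/w14.npz ptr [ 0.462  -0.1717] 0.1125 104 212.87 mark [ 0.4529 -0.1757] 211.85 remain 1.02
```

Nearly there. I'll back off to the exact reference pose and compare pictures one to one.

Emit:
drive_tool(rows=[{"tx": -0.3, "ty": -0.5, "tz": 0, "ax": 0, "ay": 0, "az": 0, "claw": 0}, {"tx": -0.66, "ty": -1.07, "tz": 0, "ax": 0, "ay": 0, "az": 0, "claw": 0}, {"tx": 0, "ty": 0, "tz": -2.5, "ax": 0, "ay": 0, "az": 0, "claw": 0}, {"tx": 0, "ty": 0, "tz": -2.6, "ax": 0, "ay": 0, "az": 0, "claw": 0}, {"tx": 0, "ty": 0, "tz": -2.5, "ax": 0, "ay": 0, "az": 0, "claw": 0}, {"tx": 0, "ty": 0, "tz": 0, "ax": 0, "ay": 0, "az": 0, "claw": 0}, {"tx": 0, "ty": 0, "tz": 0, "ax": 0, "ay": 0, "az": 0, "claw": 0}, {"tx": 0, "ty": 0, "tz": 0, "ax": 0, "ay": 0, "az": 0, "claw": 0}])

```text
time_s: 12.4
tcp_pos: [0.505, -0.1888, 0.2204]
ee_rot: [[-0.841, -0.541, -0.003], [-0.541, 0.841, 0.001], [0.002, 0.003, -1.0]]
wrist_force: [-0.8, -0.0, -0.5]
gripper_width: 0.005
gripper_force: 0.0
```

```bash
python3 -c "
from h import *
look('w15',True)
for k in(1,15): 
    f='pics/w%d.npz'%k;fine(f);wmeas(f);z=np.load(f);print(z['t'].round(4))
a=np.load('pics/scene0.npz')['p'];b=np.load('pics/side0.npz')['p']
for n,o in(('scene',a),('side',b)):
    p,_=capture(n)
    for q in(o,p):
        m=mask(q,174,6).astype(np.uint8);y,x=np.nonzero(m);k=(abs(x-(221 if n=='scene' else 362))<14)&(abs(y-175)<20);print(n,k.sum(),x[k].mean().round(2),y[k].mean().round(2))
c=[cv2.resize(cv2.imread('pics/w%d.png'%k)[140:260,250:400],None,fx=2.6,fy=4,interpolation=2) for k in(1,15)]
cv2.imwrite('pics/cmp.png',np.hstack(c))"
```

```text
12.4 pusher theta 325.4968178181284 r 0.06660123396275296 F [-0.8 -0.  -0.5] z 0.2204
top [ 0.4731 -0.1654  0.1848] [ 0.4729 -0.1655  0.1842] 357 ang 213.43
mark [ 0.4505 -0.177   0.095 ] [ 0.4501 -0.1774  0.0954] 128 ang 211.88
ptr [ 0.4647 -0.1716  0.1205] [ 0.4615 -0.1733  0.1163] 49 ang 213.58
scene 120 [ 0.4712 -0.1666] wheel 359.0452826617717 [220.2 172.2]
side 171 [ 0.4728 -0.1673] wheel 357.79312138791613 [362. 176.]
pics/w1.npz ptr [ 0.46   -0.1713] 0.1125 43 211.91 mark [ 0.4532 -0.1759] 212.11 remain -0.2
top [ 0.4723 -0.1639  0.1848] [ 0.4722 -0.1642  0.1841] 361 ang 212.23
mark [ 0.4527 -0.1774  0.0939] [ 0.451  -0.1771  0.0954] 141 ang 212.0
ptr [ 0.4629 -0.1704  0.1204] [ 0.4604 -0.1721  0.1159] 46 ang 212.49
[ 0.5062 -0.189   0.222 ]
pics/w15.npz ptr [ 0.4613 -0.1724] 0.1126 47 213.01 mark [ 0.4521 -0.1763] 211.95 remain 1.07
top [ 0.4731 -0.1654  0.1848] [ 0.4729 -0.1655  0.1842] 357 ang 213.43
mark [ 0.4505 -0.177   0.095 ] [ 0.4501 -0.1774  0.0954] 128 ang 211.88
ptr [ 0.4647 -0.1716  0.1205] [ 0.4615 -0.1733  0.1163] 49 ang 213.58
[ 0.505  -0.1888  0.2204]
scene 168 221.26 172.86
scene 176 220.72 172.73
side 239 361.87 177.35
side 240 361.66 177.04
```

View pics/cmp.png

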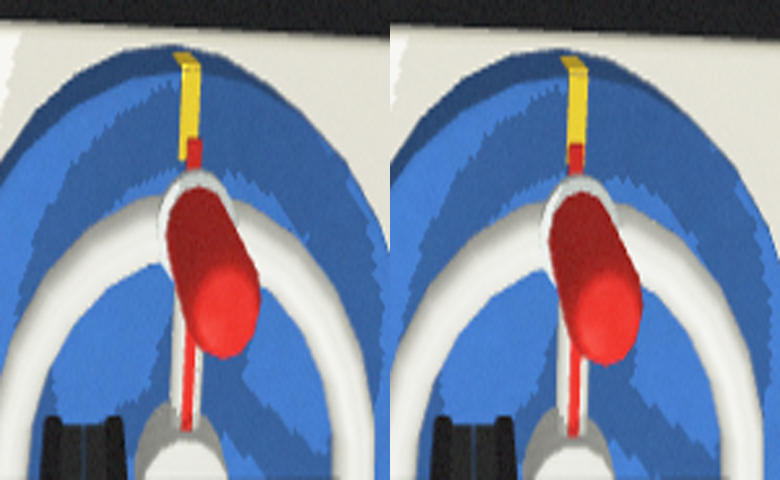

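At the same pose, the left picture is the start and the right is now. The pointer is still about 1.2° short, roughly 1.5 mm at the handle. I'll give it one small nudge.

Emit:
drive_tool(rows=[{"tx": 0, "ty": 0, "tz": 2.5, "ax": 0, "ay": 0, "az": 0, "claw": 0}, {"tx": 0, "ty": 0, "tz": 2.5, "ax": 0, "ay": 0, "az": 0, "claw": 0}, {"tx": 0, "ty": 0, "tz": 2.5, "ax": 0, "ay": 0, "az": 0, "claw": 0}, {"tx": 0.4, "ty": 0.6, "tz": 0, "ax": 0, "ay": 0, "az": 0, "claw": 0}, {"tx": 0.4, "ty": 0.6, "tz": 0, "ax": 0, "ay": 0, "az": 0, "claw": 0}, {"tx": 0.1, "ty": 0.2, "tz": 0, "ax": 0, "ay": 0, "az": 0, "claw": 0}, {"tx": 0, "ty": 0, "tz": 0, "ax": 0, "ay": 0, "az": 0, "claw": 0}, {"tx": 0, "ty": 0, "tz": 0, "ax": 0, "ay": 0, "az": 0, "claw": 0}])

```text
time_s: 13.32
tcp_pos: [0.4918, -0.1822, 0.1484]
ee_rot: [[-0.84, -0.542, 0.004], [-0.542, 0.84, -0.001], [-0.003, -0.002, -1.0]]
wrist_force: [0.2, 0.1, 1.3]
gripper_width: 0.003
gripper_force: 0.0
```

```bash
python3 -c "
from h import *
s,R,t=tool();print(t,s['wrist_force'],R.T@(np.array([.4896,-.181,.1457])-t)*100)
look('w16');fine('pics/w16.npz')"
```

```text
[ 0.49182187 -0.18220769  0.14843144] [0.20936602 0.12864336 1.25536855] [0.12193203 0.22263589 0.27226076]
13.3167 pusher theta 338.1078039038067 r 0.06728934954453686 F [0.2 0.1 1.3] z 0.1484
mark [ 0.4509 -0.1757  0.0939] [ 0.4506 -0.177   0.0954] 246 ang 211.83
ptr [ 0.4652 -0.1695  0.12  ] [ 0.4621 -0.1729  0.1175] 112 ang 213.63
scene 96 [ 0.4726 -0.1641] wheel 0.08113003960875176 [221.  172.6]
side 57 [ 0.4714 -0.1656] wheel 359.59057462699184 [361.5 181.7]
pics/w16.npz ptr [ 0.4622 -0.1717] 0.1125 101 212.96 mark [ 0.4528 -0.1757] 211.83 remain 1.14
```

Emit:
drive_tool(rows=[{"tx": 0.08, "ty": 0.12, "tz": 0, "ax": 0, "ay": 0, "az": 0, "claw": 0}, {"tx": 0.05, "ty": 0.12, "tz": 0, "ax": 0, "ay": 0, "az": 0, "claw": 0}, {"tx": 0.03, "ty": 0.1, "tz": 0, "ax": 0, "ay": 0, "az": 0, "claw": 0}, {"tx": 0, "ty": 0, "tz": 0, "ax": 0, "ay": 0, "az": 0, "claw": 0}, {"tx": 0, "ty": 0, "tz": 0, "ax": 0, "ay": 0, "az": 0, "claw": 0}, {"tx": 0, "ty": 0, "tz": 0, "ax": 0, "ay": 0, "az": 0, "claw": 0}])

```text
time_s: 13.97
tcp_pos: [0.4884, -0.1804, 0.1469]
ee_rot: [[-0.84, -0.542, 0.001], [-0.542, 0.84, -0.0], [-0.001, -0.001, -1.0]]
wrist_force: [2.5, -1.3, 0.0]
gripper_width: 0.004
gripper_force: 1.3
```

```bash
python3 -c "
from h import *
s,R,t=tool();print(t,s['wrist_force'])
look('w17');fine('pics/w17.npz')"
```

```text
[ 0.48841324 -0.18035517  0.14687224] [ 2.54474318 -1.28628751  0.02152636]
13.9667 pusher theta 341.35928264199447 r 0.06787710487398724 F [ 2.5 -1.3  0. ] z 0.1469
mark [ 0.4526 -0.1771  0.0944] [ 0.4509 -0.177   0.0954] 258 ang 211.91
ptr [ 0.4641 -0.1677  0.1199] [ 0.4615 -0.1719  0.1172] 117 ang 212.76
scene 90 [ 0.4722 -0.1629] wheel 1.156481206380363 [221.4 172.6]
side 44 [ 0.4709 -0.1644] wheel 0.63798587566896 [361.3 182.9]
pics/w17.npz ptr [ 0.4616 -0.1709] 0.1126 106 212.24 mark [ 0.4532 -0.1757] 211.98 remain 0.25
```

Emit:
drive_tool(rows=[{"tx": 0.02, "ty": 0.05, "tz": 0, "ax": 0, "ay": 0, "az": 0, "claw": 0}, {"tx": 0, "ty": 0, "tz": 0, "ax": 0, "ay": 0, "az": 0, "claw": 0}, {"tx": 0, "ty": 0, "tz": 0, "ax": 0, "ay": 0, "az": 0, "claw": 0}, {"tx": -0.3, "ty": -0.5, "tz": 0, "ax": 0, "ay": 0, "az": 0, "claw": 0}, {"tx": -0.75, "ty": -1.2, "tz": 0, "ax": 0, "ay": 0, "az": 0, "claw": 0}, {"tx": 0, "ty": 0, "tz": -2.5, "ax": 0, "ay": 0, "az": 0, "claw": 0}, {"tx": 0, "ty": 0, "tz": -2.5, "ax": 0, "ay": 0, "az": 0, "claw": 0}, {"tx": 0, "ty": 0, "tz": -2.5, "ax": 0, "ay": 0, "az": 0, "claw": 0}, {"tx": 0, "ty": 0, "tz": 0, "ax": 0, "ay": 0, "az": 0, "claw": 0}, {"tx": 0, "ty": 0, "tz": 0, "ax": 0, "ay": 0, "az": 0, "claw": 0}])

```text
time_s: 14.95
tcp_pos: [0.5051, -0.1883, 0.2221]
ee_rot: [[-0.841, -0.542, 0.0], [-0.542, 0.841, 0.001], [-0.001, 0.001, -1.0]]
wrist_force: [-0.1, 0.9, -0.7]
gripper_width: 0.002
gripper_force: 0.0
```

```bash
python3 -c "
from h import *
look('w18',True)
for k in(1,15,18): 
    f='pics/w%d.npz'%k;fine(f);wmeas(f)
c=[cv2.resize(cv2.imread('pics/w%d.png'%k)[140:260,250:400],None,fx=2.6,fy=4,interpolation=2) for k in(1,18)]
cv2.imwrite('pics/cmp2.png',np.hstack(c))"
```

```text
14.95 pusher theta 325.6011413207066 r 0.06612008228062648 F [-0.1  0.9 -0.7] z 0.2221
top [ 0.4723 -0.1638  0.1848] [ 0.4721 -0.1639  0.1841] 359 ang 211.96
mark [ 0.4528 -0.1777  0.0953] [ 0.4511 -0.1771  0.0955] 142 ang 212.02
ptr [ 0.4634 -0.1704  0.1204] [ 0.4604 -0.1716  0.1159] 51 ang 212.23
scene 119 [ 0.4705 -0.165 ] wheel 0.4247362454861445 [220.7 171.9]
side 176 [ 0.472  -0.1658] wheel 359.2141179992657 [362.1 176.5]
pics/w1.npz ptr [ 0.46   -0.1713] 0.1125 43 211.91 mark [ 0.4532 -0.1759] 212.11 remain -0.2
top [ 0.4723 -0.1639  0.1848] [ 0.4722 -0.1642  0.1841] 361 ang 212.23
mark [ 0.4527 -0.1774  0.0939] [ 0.451  -0.1771  0.0954] 141 ang 212.0
ptr [ 0.4629 -0.1704  0.1204] [ 0.4604 -0.1721  0.1159] 46 ang 212.49
pics/w15.npz ptr [ 0.4613 -0.1724] 0.1126 47 213.01 mark [ 0.4521 -0.1763] 211.95 remain 1.07
top [ 0.4731 -0.1654  0.1848] [ 0.4729 -0.1655  0.1842] 357 ang 213.43
mark [ 0.4505 -0.177   0.095 ] [ 0.4501 -0.1774  0.0954] 128 ang 211.88
ptr [ 0.4647 -0.1716  0.1205] [ 0.4615 -0.1733  0.1163] 49 ang 213.58
pics/w18.npz ptr [ 0.46   -0.1708] 0.1126 48 211.64 mark [ 0.4532 -0.176 ] 212.14 remain -0.5
top [ 0.4723 -0.1638  0.1848] [ 0.4721 -0.1639  0.1841] 359 ang 211.96
mark [ 0.4528 -0.1777  0.0953] [ 0.4511 -0.1771  0.0955] 142 ang 212.02
ptr [ 0.4634 -0.1704  0.1204] [ 0.4604 -0.1716  0.1159] 51 ang 212.23
```

View pics/cmp2.png

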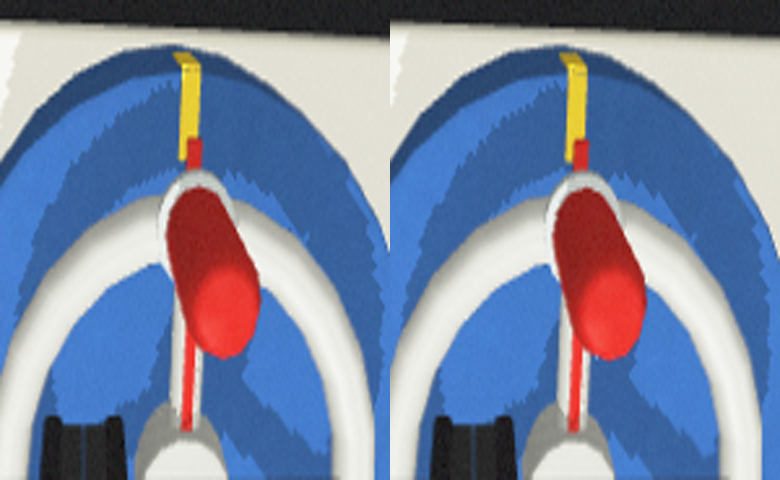

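The pointer is back within about 0.3° of where it started and matches the reference picture. The hand is clear above the handle.

```bash
python3 -c "
from h import *
print(finish_job())"
```

```text
the job is handed in; nothing more can be done
None
```

I pushed the hand wheel through one full clockwise turn (within about 0.3° by camera) in about 15 s, with the pointer back at the yellow mark and the hand clear, and handed the job in.

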